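# Free the seized spacer behind two capacitors

### The job

A swollen orange spacer is stuck in its slot in the aluminium housing: lift the two capacitors that block its way out and stand both in the green tray, then push the spacer out of the slot into the open bay with the white block (never touching the spacer with the gripper while it is still in the slot), lift it out and lay it flat in the red bin. Then put the capacitors back upright, each on the very pad it stood on at the start. The white block must finish standing upright in its grey tray again.

Things in the scene. Friction and masses are not known exactly. Their poses are not given: they have to be found in the camera images.
- housing: fixed aluminium housing, walls 32 mm high, one level floor 8 mm over the table; origin on the table below the slot's mouth. In its frame (mm): entry pocket y -103 to -50, x -40 to 40; slot y -50 to 0, x -20 to 21; open bay y 0 to 117, x -62 to 62. They run into one another: pushed in +y, the spacer goes from the slot into the bay. Two flat white 46 mm pads in the bay at x = -30 and 30, y = 45
- cap_blue: loose box-shaped capacitor, black with a blue top, 34 x 34 mm, 70 mm tall (two brass stubs 3 mm more), about 130 g, upright on one of the two pads in the housing; origin at the centre of its underside, z up, sides along x and y
- cap_yellow: the same capacitor with a yellow top, upright on the other pad; origin at the centre of its underside
- spacer: loose orange plastic spacer, 40 (x) x 44 (y) x 24 (z) mm, about 70 g, stuck in the housing's slot (y about -24 mm there), top level with the slot's walls, axes along the housing's. A brass spring clip in the slot's +x wall presses on it with 4 N (and stands 3 mm into the slot once it has gone); 3 to 10 N in the housing's +y moves it. Origin at the centre of its underside
- block: loose white nylon block with a black band, 24 x 24 mm, 90 mm tall, about 90 g, standing upright in the grey tray; origin at the centre of its underside, sides along x and y
- park_tray: fixed green square tray, 115 mm outside, 105 mm inside, rim 14 mm high, floor 5 mm over the table; room for both capacitors 56 mm apart; origin at its centre on the table
- reject_bin: fixed red square bin, 115 mm outside, 105 mm inside, rim 18 mm high, floor 5 mm over the table; origin at its centre on the table
- block_stand: fixed grey square tray of the white block, 80 mm outside, 70 mm inside, rim 12 mm high, floor 5 mm over the table; origin at its centre on the table
Not all that is in view belongs to the job. Leave any pink look-alike of the cap_blue alone.

How it is judged:
By the outcome, as a careful person would: the job done as asked, in the order asked, and still so for the second after the job is handed in, with the robot touching nothing.
It also fails if it takes over 144 s, if anything falls off the work surface, if the arm or the gripper's body presses on something with over 40 N, if the wrist force passes 120 N, or if a joint passes its speed limit or range.

### The arm

A 7-joint arm with a two-finger parallel gripper is mounted at the origin on the work surface. World frame = base frame: x ahead of the robot, y to its left, z up, the work surface at z = 0. Lengths are in m, angles in degrees, forces in N, time in s.
With the tool pointing down it reaches from about 0.425 to 0.875 m from the base axis. Payload 4.7 kg.
Tool frame: the origin (TCP) lies midway between the tips of the shut fingers; the grasp point (between the pads) lies 19 mm behind it (env.grip_point_offset is the distance from the TCP to the grasp point, in m); z points along the fingers, y is the line along which they close (so a half turn about z gives the same grasp; the last joint's range is limited). The gripper opens to 87 mm and grips with 3 to 60 N. Pads are 19 mm wide; open, the fingers measure 117 mm over their backs; the gripper's body (75 mm by 190 mm) begins 51 mm behind the grasp point.
Start: joints at [0.808, 18.392, -4.016, 83.108, 1.295, 78.541, -3.26], TCP at [0.65, -0, 0.223] pointing down, gripper open.
Joint ranges: [-163.93, 163.93], [-17.29, 119.83], [-79.2, 71.16], [3.27, 140.29], [-89.18, 269.18], [5.43, 117.66], [-154.24, 154.24]. Speed limits (degrees/s): [147.25, 147.25, 180, 180, 180, 180, 180].

### API

Orientations are given as [roll, pitch, yaw] about the fixed x, y, z axes, in that order (R = Rz(yaw) Ry(pitch) Rx(roll)).
In Python, from cell import env gives the robot as it stands.
- The arm moves only by the shell command python3 -m jog 'ROWS' [FORCE]. ROWS is JSON, a list of rows, each a list of 7 numbers: the shift along the tool's x, y, z in m, then the turn, a rotation vector about the tool's x, y, z in rad, then the finger opening in m, from 0 to 0.087. A call has 1 to 12 rows; each row shifts and turns the commanded pose from where the row before left it, along the tool's axes as they then stand; what a row does not reach is not made up. A row lasts 1/12 s, in which the tool goes at most 41.7 mm and 7.16 degrees, less where a joint would pass 70% of its speed; a pose out of reach is approached as far as the arm can. A call is refused whole if a number of a shift passes 0.0417 or a number of a turn 0.125, either way. A call with a gripper value outside its range is refused whole. The fingers move at their own pace and stop on an object; FORCE is the grip in N (left out, the last holds). Time passes only in rows, so rows that do not move let the fingers close. It gives the time, the measured TCP pose, the force, the opening and the grip force at its end, in the units of the state.
- env.get_obs(): the state, without advancing time (a new reading comes with each control period).
- env.read_camera(name): name is "scene" or "side" or "wrist"; returns the picture (384x512x3 uint8, blue, green, red); there is no depth.
- env.get_calibration(name): a dict with "fov_y" (degrees; the focal length in pixels is half the picture's height over the tangent of half this angle, whatever the lens; pixels are square), "cx", "cy" (the principal point, pixels), "k1" (the pictures are not rectified: a ray, as slopes to the right and down, at radius r is drawn at 1 + k1 r^2 times it, then the intrinsics apply), "pose" (4x4, takes a point from camera to world coordinates). Camera axes: x right, y up, looking along -z (the intrinsics and any distortion apply to the point x, -y, -z); pixel columns grow to the right and rows downward; lengths in m; the calibration is good to about 2 mm. A picture is of the moment at which its call begins: read the wrist's pose just before it. get_calibration takes no time and is no camera call; for the wrist camera it gives the pose at the moment of the call.
- env.sign_off(): hands the job in; it is judged then, once.
The state is a dict: "time_s": time; "qpos": joint angles; "joint_velocities": joint speeds; "effort": joint torques, N m; "tool_pos": TCP position; "tool_rot": TCP orientation; "force": force on the tool from outside, world axes, zero at the start; "wrist_torque": the same for the moment, N m; "grip_width": finger opening in m; "grasp_force": force on a finger pad.
Only numpy, scipy, OpenCV 4.12 (cv2) and the standard library are available. Lean on these libraries where they do the work, as an engineer would, in place of code of your own. Each camera call takes 0.05 s, during which the arm holds its last target. There are 200 camera calls.

## Working session

There is one attempt and no reset: what is moved stays moved. The work goes in short steps, Python scripts to look and compute and a shell command to move; the robot and the scene stay as the last step left them, time stands still between calls to the robot, and variables do not carry over. Pictures are saved under pics/ and viewed, at most 14 in all, crops included, and the job is handed in when it is done.

```bash
ls; mkdir -p pics; python3 - <<'E'
from cell import env
import cv2,numpy as np
o=env.get_obs();print(o)
for n in("scene","side","wrist"):
    c=env.get_calibration(n);print(n,c)
    cv2.imwrite(f"pics/{n}0.png",env.read_camera(n))
E
```

```text
pics
{'time_s': 0.0, 'qpos': array([ 0.80849527, 18.43834707, -4.01613932, 83.17596875,  1.29586052,
       78.53951695, -3.25983686]), 'joint_velocities': array([-0.07989936,  0.0381802 , -0.09888789,  0.03536549,  0.05998362,
        0.06680166, -0.02848558]), 'effort': array([-2.58547143e-04, -4.91284704e+01, -4.03903294e-01, -3.12526345e+01,
       -6.40594075e-02,  4.37659642e-02,  1.61017233e-04]), 'tool_pos': array([ 6.49445285e-01, -5.68176878e-05,  2.21460321e-01]), 'tool_rot': array([-1.79891461e+02,  6.40608751e-03,  9.00021957e+01]), 'force': array([ 0.23806905, -0.88238178, -0.01850729]), 'wrist_torque': array([-0.00644201,  0.00802331,  0.00143326]), 'grasp_force': 0.0, 'grip_width': 0.0872282141508138}
scene {'fov_y': 50.39435497680219, 'cx': 258.16661168476844, 'cy': 186.55581835281566, 'k1': -0.028322259816467132, 'pose': array([[ 0.82468948, -0.36045145,  0.43584633,  0.89801662],
       [ 0.56555592,  0.53346945, -0.6289331 , -0.56492771],
       [-0.00581085,  0.76516998,  0.6438021 ,  0.58562697],
       [ 0.        ,  0.        ,  0.        ,  1.        ]])}
side {'fov_y': 47.80879145396326, 'cx': 251.65268913556753, 'cy': 196.8104649953084, 'k1': -0.1619171058405444, 'pose': array([[ 0.97440051,  0.17295117, -0.1436368 ,  0.31663773],
       [-0.22387376,  0.68791561, -0.69040036, -0.86906717],
       [-0.02059555,  0.70488298,  0.70902455,  0.94070446],
       [ 0.        ,  0.        ,  0.        ,  1.        ]])}
wrist {'fov_y': 65.37166619352084, 'cx': 254.27549282551132, 'cy': 188.42591092371464, 'k1': -0.0639871682158793, 'pose': array([[ 9.99998368e-01, -9.05288651e-04,  1.56334026e-03,
         6.48975084e-01],
       [ 4.72470905e-04,  9.66317981e-01,  2.57350609e-01,
         6.99835396e-02],
       [-1.74366039e-03, -2.57349450e-01,  9.66316832e-01,
         3.83937812e-01],
       [ 0.00000000e+00,  0.00000000e+00,  0.00000000e+00,
         1.00000000e+00]])}
```

View images.

```bash
cd pics; python3 -c "
import cv2,numpy as np
a=[cv2.imread(n+'0.png') for n in('scene','side','wrist')]
c=cv2.resize(np.vstack([np.hstack(a[:2])]),(800,300))
cv2.imwrite('v1.png',cv2.resize(a[0],(800,600)));cv2.imwrite('v2.png',cv2.resize(a[1],(800,600)));cv2.imwrite('v3.png',a[2])"
```

```text
(no output)
```

View pics/v1.png

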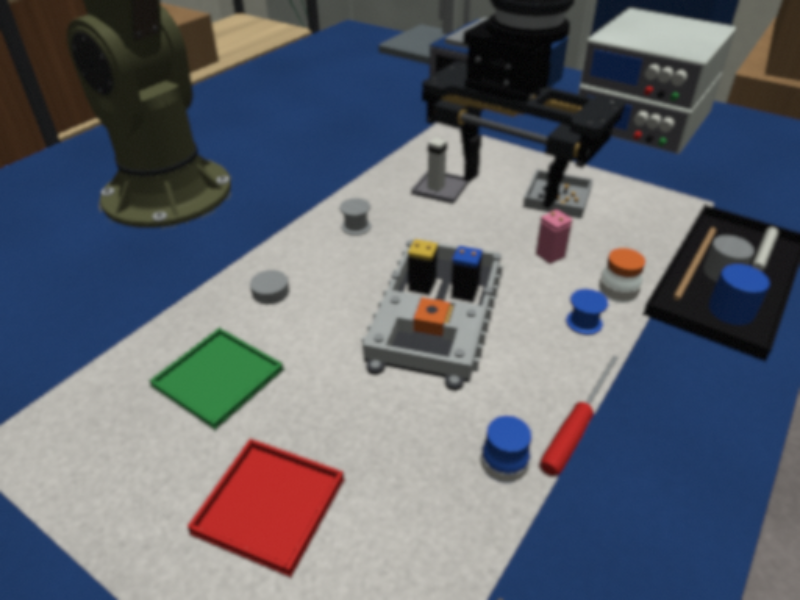

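View pics/v2.png

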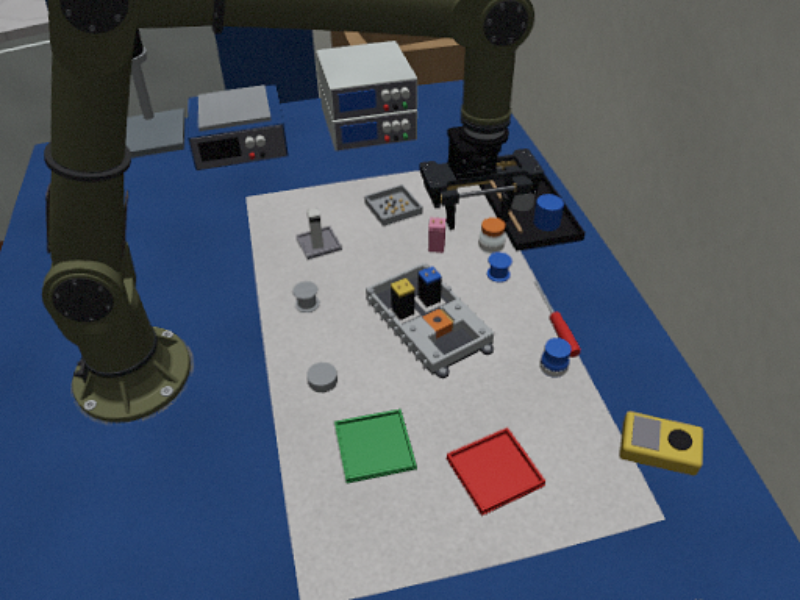

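View pics/v3.png

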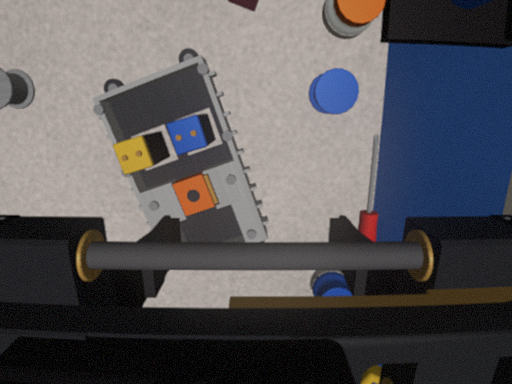

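The scene view (800x600) shows the housing around (432,315), with the orange spacer in the slot and the yellow (423,250) and blue (467,258) caps behind it. The block stands in the grey tray at (438,170), the green tray is at (217,378), the red bin at (267,505), and the pink decoy at (554,237). The side view matches. The wrist view shows the housing yawed about 20°.

```bash
cat > h.py <<'E'
import cv2,numpy as np
from cell import env
def grab(name):
    c=env.get_calibration(name); return env.read_camera(name),c
def ray(c,u,v,H=384):
    f=H/2/np.tan(np.radians(c["fov_y"])/2)
    K=np.array([[f,0,c["cx"]],[0,f,c["cy"]],[0,0,1.]])
    p=cv2.undistortPoints(np.array([[[u,v]]],float),K,np.array([c["k1"],0,0,0,0.]))[0,0]
    P=c["pose"]; d=P[:3,:3]@[p[0],-p[1],-1]; return P[:3,3],d/np.linalg.norm(d)
def plane(c,u,v,z):
    o,d=ray(c,u,v); return o+d*(z-o[2])/d[2]
def tri(rays):
    A=sum(np.eye(3)-np.outer(d,d) for o,d in rays); b=sum((np.eye(3)-np.outer(d,d))@o for o,d in rays)
    x=np.linalg.solve(A,b); return x,max(np.linalg.norm(np.cross(x-o,d)) for o,d in rays)
HSV=dict(red=[(0,170,60),(5,255,255)],orange=[(6,170,90),(16,255,255)],yellow=[(20,150,90),(32,255,255)],
 green=[(50,100,40),(80,255,255)],blue=[(108,150,100),(122,255,255)])
def blobs(img,col,amin=30):
    m=cv2.inRange(cv2.cvtColor(img,cv2.COLOR_BGR2HSV),*[np.array(x) for x in HSV[col]])
    cs,_=cv2.findContours(m,cv2.RETR_EXTERNAL,cv2.CHAIN_APPROX_NONE)
    return sorted([c for c in cs if cv2.contourArea(c)>amin],key=cv2.contourArea,reverse=True)
E
python3 - <<'E'
from h import *
np.set_printoptions(precision=4,suppress=True)
C={n:env.get_calibration(n) for n in("scene","side","wrist")}
for n in C:
    im=cv2.imread(f"pics/{n}0.png")
    for col in HSV:
        for c in blobs(im,col)[:5]:
            q=cv2.minAreaRect(c);print(n,col,cv2.contourArea(c),np.round(q[0],1),np.round(q[1],1),np.round(q[2]))
# grey hand-picked pixels
s=512/800
for z in(0,.005,.012):
  print("stand c",plane(C["scene"],441*s,187*s,z),plane(C["side"],319*s,242*s,z))
print("blocktop",tri([ray(C["scene"],438*s,146*s),ray(C["side"],314*s,214*s)]))
E
```

```text
scene red 4693.5 [169.8 321.4] [71.  79.1] 28.0
scene red 520.5 [362.3 280.2] [12.7 49.4] 31.0
scene orange 229.0 [276.2 198.9] [19.  15.3] 10.0
scene orange 202.5 [400.8 166.2] [20.6 12.6] 18.0
scene yellow 115.5 [270.  159.5] [ 9. 16.] 90.0
scene green 2658.5 [138.3 239.4] [49.4 69.6] 49.0
scene blue 26703.0 [109.5 113.7] [131.4 348.9] 55.0
scene blue 22084.5 [442.9 296. ] [137.3 279.4] 30.0
scene blue 4977.0 [453.6  94.9] [139.5  65.6] 17.0
scene blue 2111.5 [ 22.4 364.8] [97.7 40.8] 43.0
scene blue 442.0 [325. 278.] [22. 26.] 90.0
side red 1850.5 [317.1 300.2] [45.2 49.2] 63.0
side red 135.0 [361.1 213.5] [29.7  7.5] 59.0
side orange 119.0 [279.8 204.3] [15.6 10.6] 45.0
side orange 93.0 [316.  143.5] [14.  9.] 0.0
side yellow 762.0 [424.3 280.8] [53.4 25.2] 13.0
side yellow 78.0 [257.2 183.4] [ 8.9 11.6] 63.0
side green 1685.0 [239.9 284.6] [40.  45.5] 79.0
side blue 43019.0 [147.5 217.5] [331. 295.] 90.0
side blue 19311.5 [405.6 269.5] [270.3 325.7] 18.0
side blue 138.5 [356.5 222. ] [12. 15.] 90.0
side blue 97.5 [319.5 166.5] [ 9. 13.] 90.0
side blue 61.5 [274.4 175.3] [ 8.9 11.2] 63.0
wrist red 243.5 [368.7 226.8] [13.9 27.2] 7.0
wrist orange 1011.0 [193.3 194.4] [36.2 30.6] 68.0
wrist orange 820.5 [361.   11.5] [23. 48.] 90.0
wrist yellow 923.5 [133.  154.4] [33.  30.9] 69.0
wrist yellow 132.0 [370.  377.5] [11. 18.] 90.0
wrist blue 1458.0 [333.5  90.5] [43. 47.] 90.0
wrist blue 965.0 [186.4 134.3] [32.9 32.5] 72.0
wrist blue 156.5 [337. 291.] [ 8. 28.] 90.0
wrist blue 70.0 [331.3 277.8] [ 7.4 25. ] 88.0
stand c [0.3941 0.2817 0.    ] [0.3951 0.2832 0.    ]
stand c [0.3984 0.2745 0.005 ] [0.3947 0.2771 0.005 ]
stand c [0.4044 0.2644 0.012 ] [0.3941 0.2685 0.012 ]
blocktop (array([0.391 , 0.273 , 0.0837]), np.float64(0.000987220063080471))
```

```bash
python3 - <<'E'
from h import *
np.set_printoptions(precision=4,suppress=True)
C={n:env.get_calibration(n) for n in("scene","side","wrist")}
I={n:cv2.imread(f"pics/{n}0.png") for n in C}
R=lambda n,k,i:ray(C[n],*cv2.minAreaRect(blobs(I[n],k)[i])[0])
print("yellow",tri([R("wrist","yellow",0),R("scene","yellow",0),R("side","yellow",1)]))
print("blue w/side",tri([R("wrist","blue",1),R("side","blue",4)]))
print("orange",tri([R("wrist","orange",0),R("side","orange",0),R("scene","orange",0)]), tri([R("wrist","orange",0),R("side","orange",0)]))
for k,z in(("yellow",.078),("blue",.078),("orange",.032)):
    c=blobs(I["wrist"],k)[1 if k=="blue" else 0]
    b=cv2.boxPoints(cv2.minAreaRect(c)); p=np.array([plane(C["wrist"],*q,z)[:2] for q in b]); print(k,p.mean(0))
    e=np.roll(p,-1,0)-p; print(np.linalg.norm(e,axis=1),np.degrees(np.arctan2(e[:,1],e[:,0])))
for k,z in(("green",.012),("red",.016)):
  for n in("scene","side"):
    c=cv2.convexHull(blobs(I[n],k)[0]); a=cv2.approxPolyDP(c,6,True)[:,0]
    p=np.array([plane(C[n],*q,z)[:2] for q in a]);print(k,n,len(a),p.mean(0))
    e=np.roll(p,-1,0)-p; print(np.linalg.norm(e,axis=1),np.degrees(np.arctan2(e[:,1],e[:,0])))
E
```

```text
yellow (array([0.5205, 0.0245, 0.0729]), np.float64(0.0008567812977271043))
blue w/side (array([0.5783, 0.0452, 0.0745]), np.float64(0.0006595560247203426))
orange (array([ 0.5735, -0.0322,  0.0293]), np.float64(0.0007257738117664704)) (array([ 0.5734, -0.032 ,  0.0301]), np.float64(0.00022665174962841964))
yellow [0.5224 0.0248]
[0.0334 0.0334 0.0342 0.0339] [  18.919   -73.6111 -160.2593  105.0624]
blue [0.5796 0.0451]
[0.0333 0.0326 0.0341 0.033 ] [  16.6773  -74.1109 -162.7159  104.5148]
orange [ 0.5736 -0.0318]
[0.0382 0.045  0.0394 0.0456] [  21.6887  -70.8131 -157.4427  107.758 ]
green scene 4 [ 0.41   -0.2607]
[0.1127 0.107  0.1159 0.1086] [ -3.8629 -90.2518 177.0062  88.0177]
green side 4 [ 0.4049 -0.2615]
[0.1158 0.1103 0.1162 0.1124] [-91.0236 179.7869  89.975   -0.4065]
red scene 4 [ 0.5847 -0.3538]
[0.1111 0.1119 0.1102 0.1121] [  11.3281  -76.2174 -168.598   104.266 ]
red side 4 [ 0.5787 -0.3542]
[0.1121 0.1137 0.1132 0.1117] [ -77.7492 -166.3925  101.2462   13.0584]
```

```bash
cat > snap.py <<'E'
import sys,pickle; from h import *
o=env.get_obs();im,c=grab("wrist"); n=sys.argv[1]; cv2.imwrite(f"pics/{n}.png",im); pickle.dump(c,open(f"pics/{n}.pkl","wb"))
print(n,o["time_s"],o["tool_pos"].round(4),o["tool_rot"].round(2))
E
python3 -m jog '[[0.007,-0.03,-0.02,0,0,0,0.087],[0.007,-0.03,-0.02,0,0,0,0.087],[0.006,-0.03,-0.02,0,0,0,0.087],[0,0,0,0,0,0,0.087],[0,0,0,0,0,0,0.087],[0,0,0,0,0,0,0.087]]'
python3 snap.py w1
python3 -m jog '[[0.03,-0.022,0,0,0,0,0.087],[0.03,-0.022,0,0,0,0,0.087],[0.03,-0.022,0,0,0,0,0.087],[0.03,-0.022,0,0,0,0,0.087],[0.03,-0.022,0,0,0,0,0.087],[0,0,0,0,0,0,0.087],[0,0,0,0,0,0,0.087],[0,0,0,0,0,0,0.087]]'
python3 snap.py w2
python3 -m jog '[[0.01,0.02,0,0,0,0,0.087],[0.01,0.02,0,0,0,0,0.087],[0.01,0.02,0,0,0,0,0.087],[0,0,0,0,0,0,0.087],[0,0,0,0,0,0,0.087],[0,0,0,0,0,0,0.087]]'
python3 snap.py w3
python3 -c "
import cv2,numpy as np
a=[cv2.imread(f'pics/w{i}.png') for i in(1,2,3)]
cv2.imwrite('pics/v4.png',np.vstack([a[0][:290],np.hstack([cv2.resize(x[:260],(256,130)) for x in a[1:]])]))"
```

```text
time_s: 0.65
tool_pos: [0.5601, 0.0196, 0.2822]
tool_rot: [180.0, 0.0, 90.0]
force: [-0.1, -1.2, -0.4]
grip_width: 0.0872
grasp_force: 0.0
w1 0.65 [0.5601 0.0196 0.2822] [1.7998e+02 2.0000e-02 8.9980e+01]
time_s: 1.37
tool_pos: [0.4506, 0.1692, 0.2815]
tool_rot: [-179.9, 0.1, 90.0]
force: [0.8, -0.4, 0.6]
grip_width: 0.0871
grasp_force: 0.0
w2 1.3667 [0.4506 0.1692 0.2815] [-1.7992e+02  6.0000e-02  8.9960e+01]
time_s: 1.92
tool_pos: [0.5102, 0.1986, 0.2818]
tool_rot: [-179.9, 0.0, 89.9]
force: [-0.3, -0.4, 0.6]
grip_width: 0.0871
grasp_force: 0.0
w3 1.9167 [0.5102 0.1986 0.2818] [-1.799e+02  4.000e-02  8.988e+01]
```

View pics/v4.png

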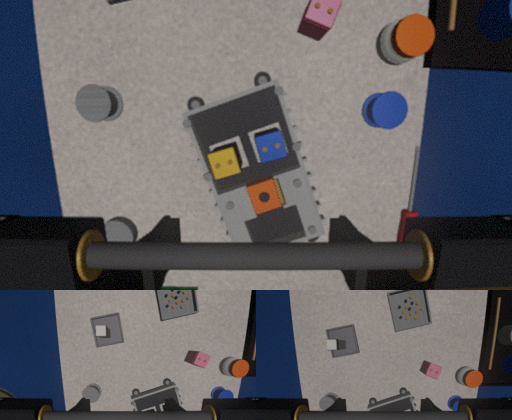

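View v4: in w1 the yellow top is at (224,163), the blue top at (270,145) and the spacer at (265,197). In w2/w3 (drawn at half scale) the block stands in the grey tray at about (101,330-290=40)·2 and (332-256=76,55)·2, with its dark tray around it.

```bash
cat > m.py <<'E'
from h import *; import pickle
np.set_printoptions(precision=4,suppress=True)
L=lambda n:(cv2.imread(f"pics/{n}.png"),pickle.load(open(f"pics/{n}.pkl","rb")))
def near(cs,u,v): return min(cs,key=lambda c:np.hypot(*(np.array(cv2.minAreaRect(c)[0])-[u,v])))
def quad(c):
    b=cv2.boxPoints(cv2.minAreaRect(c)); return b
def mask_bl(img,lo,hi):
    m=cv2.inRange(cv2.cvtColor(img,cv2.COLOR_BGR2HSV),np.array(lo),np.array(hi))
    cs,_=cv2.findContours(m,cv2.RETR_EXTERNAL,cv2.CHAIN_APPROX_NONE); return [c for c in cs if cv2.contourArea(c)>60]
def rep(name,p):
    e=np.roll(p,-1,0)-p; print(name,p.mean(0),np.linalg.norm(e,axis=1),(np.degrees(np.arctan2(e[:,1],e[:,0]))%90))
E
python3 - <<'E'
from m import *
w0=cv2.imread("pics/wrist0.png"); c1=L("w1"); c0=dict(c1[1]); c0["pose"]=np.array([[ 9.99998368e-01, -9.05288651e-04,  1.56334026e-03,6.48975084e-01],[ 4.72470905e-04,  9.66317981e-01,  2.57350609e-01,6.99835396e-02],[-1.74366039e-03, -2.57349450e-01,  9.66316832e-01,3.83937812e-01],[0,0,0,1]])
pickle.dump(c0,open("pics/wrist0.pkl","wb"))
for k,a,b in(("yellow",(133,154),(224,163)),("blue",(186,134),(270,145)),("orange",(193,194),(265,197))):
    q0=near(blobs(w0,k),*a);q1=near(blobs(c1[0],k),*b)
    x,r=tri([ray(c0,*cv2.minAreaRect(q0)[0]),ray(c1[1],*cv2.minAreaRect(q1)[0])]); print(k,x,r)
    rep("  w1",np.array([plane(c1[1],*q,x[2])[:2] for q in quad(q1)]));rep("  w0",np.array([plane(c0,*q,x[2])[:2] for q in quad(q0)]))
P=[]
for n,g in(("w2",(202,80)),("w3",(152,110))):
    im,c=L(n); hsv=cv2.cvtColor(im,cv2.COLOR_BGR2HSV)
    q=near(mask_bl(im,(0,0,150),(180,60,255)),*g) ; print(n,cv2.contourArea(q),cv2.minAreaRect(q))
    P.append((c,q))
x,r=tri([ray(c,*cv2.minAreaRect(q)[0]) for c,q in P]);print("block",x,r)
for c,q in P: rep("  b",np.array([plane(c,*k,x[2])[:2] for k in quad(q)]))
a=cv2.imread("pics/w2.png")[20:150,140:300];b=cv2.imread("pics/w3.png")[40:170,90:250]; d=c1[0][70:270,170:340]
cv2.imwrite("pics/v5.png",np.hstack([np.vstack([cv2.resize(a,(320,260)),cv2.resize(b,(320,260))]),cv2.resize(d,(442,520))]))
E
```

```text
yellow [0.5212 0.0245 0.075 ] 0.00012359186455376044
  w1 [0.5211 0.0242] [0.0336 0.0338 0.0343 0.0341] [16.8927 16.2002 17.334  14.9829]
  w0 [0.5211 0.0244] [0.0337 0.0337 0.0345 0.0343] [18.9184 16.3904 19.7415 15.0641]
blue [0.5792 0.0452 0.0764] 4.851155058506653e-05
  w1 [0.5793 0.0451] [0.0309 0.0329 0.0316 0.0331] [16.3487 17.6541 16.6629 16.528 ]
  w0 [0.5792 0.0449] [0.0335 0.0327 0.0343 0.0331] [16.6768 15.8899 17.2851 14.5158]
orange [ 0.5733 -0.0316  0.0312] 3.413220636370919e-05
  w1 [ 0.5734 -0.0319] [0.0378 0.0439 0.0388 0.0442] [18.969  18.8232 19.4472 17.5542]
  w0 [ 0.5733 -0.032 ] [0.0383 0.0451 0.0394 0.0457] [21.6906 19.1881 22.5609 17.7594]
w2 89.5 ((123.5, 96.0), (12.0, 15.0), 90.0)
w3 306.0 ((150.0, 109.0), (18.0, 18.0), 90.0)
block [0.6344 0.2447 0.8447] 0.026123182608484084
  b [0.6213 0.2217] [0.02   0.0152 0.0202 0.0153] [88.9026 84.8498 89.0363 84.2254]
  b [0.6472 0.2679] [0.0238 0.023  0.0241 0.0231] [89.138  85.822  89.2968 85.0491]
```

View pics/v5.png

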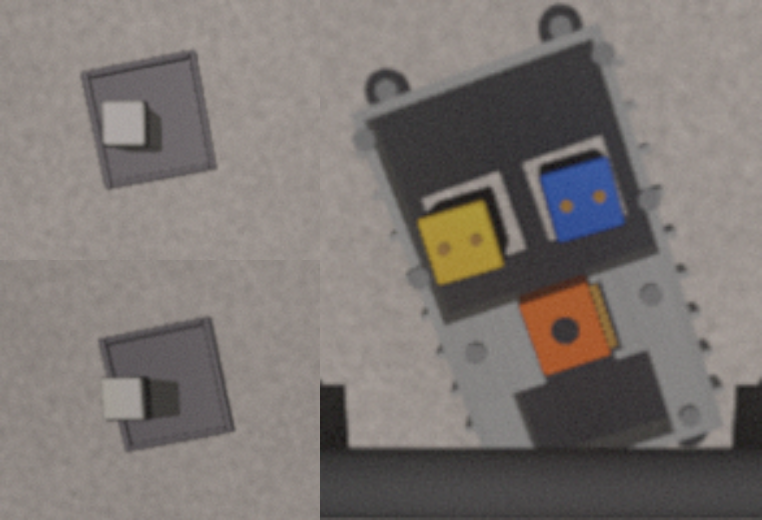

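```bash
python3 - <<'E'
from m import *
_,c2=L("w2");_,c3=L("w3");_,c1=L("w1")
print("block top",tri([ray(c2,202,81.5),ray(c3,151.5,109)]))
print("stand rim c",tri([ray(c2,214.7,80.3),ray(c3,174,102.3)]))
s=np.array([[82,73],[194,51],[215,170],[107,188]])/2+[140,20]
rep("stand w2",np.array([plane(c2,*q,.012)[:2] for q in s]))
s=np.array([[100,80],[210,58],[234,170],[127,190]])/2+[90,40]
rep("stand w3",np.array([plane(c3,*q,.012)[:2] for q in s]))
b=np.array([[104,101],[145,101],[148,146],[106,145]])/2+[140,20]
rep("block w2",np.array([plane(c2,*q,.094)[:2] for q in b]))
h=np.array([[445,322],[657,252],[515,393],[647,352]]); w=np.array([plane(c1,170+(x-320)/2.6,70+y/2.6,.032)[:2] for x,y in h])
m=np.array([[-62,0],[62,0],[-40,-50],[40,-50]])/1000.
T,_=cv2.estimateAffinePartial2D(m,w); print(T,np.degrees(np.arctan2(T[1,0],T[0,0])),np.hypot(T[0,0],T[1,0]), (m@T[:,:2].T+T[:,2]-w))
E
```

```text
block top (array([0.3909, 0.2695, 0.092 ]), np.float64(1.7610091977654597e-05))
stand rim c (array([0.3937, 0.2787, 0.0009]), np.float64(3.3805981744315995e-05))
stand w2 [0.395  0.2772] [0.0774 0.0793 0.0772 0.0779] [ 9.9393  9.9696  8.9596 10.1588]
stand w3 [0.3961 0.2779] [0.0786 0.077  0.0792 0.0771] [ 9.7165 10.2821  9.846   9.8518]
block w2 [0.3922 0.2691] [0.0228 0.0241 0.0237 0.0236] [89.4812  2.317  88.2766  0.2223]
[[ 0.9395 -0.32    0.566 ]
 [ 0.32    0.9395 -0.0098]] 18.80701538620674 0.992501118016864 [[ 0.0003 -0.0013]
 [ 0.0012 -0.0009]
 [-0.0014  0.0005]
 [-0.0001  0.0017]]
```

```bash

python3 -m jog '[[-0.0348,0.0022,0,0,0,0,0.087],[-0.0348,0.0022,0,0,0,0,0.087],[-0.0348,0.0022,0,0,0,0,0.087],[-0.0348,0.0022,0,0,0,0,0.087],[-0.0348,0.0022,0,0,0,0,0.087],[0,0,0,0,0,0,0.087]]' >/dev/null
python3 -m jog '[[0,0,0.0147,0,0,0.116,0.07],[0,0,0.0147,0,0,0.116,0.07],[0,0,0.0147,0,0,0.116,0.07],[0,0,0.0147,0,0,0.116,0.07],[0,0,0.0147,0,0,0.116,0.07],[0,0,0.0147,0,0,0.116,0.07],[0,0,0.0147,0,0,0.116,0.07],[0,0,0.0147,0,0,0.116,0.07],[0,0,0.0147,0,0,0.116,0.07],[0,0,0.0147,0,0,0.116,0.07],[0,0,0.0147,0,0,0.116,0.07]]' >/dev/null
python3 -m jog '[[0,0,0,0,0,0,0.07],[0,0,0,0,0,0,0.07],[0,0,0,0,0,0,0.07],[0,0,0,0,0,0,0.07]]'
```

```text
time_s: 3.72
tool_pos: [0.5218, 0.0259, 0.1223]
tool_rot: [180.0, -0.1, 17.0]
force: [-0.7, 0.7, 0.2]
grip_width: 0.0701
grasp_force: 0.0
```

```bash

python3 -m jog '[[-0.001,0.001,0.02,0,0,0,0.07],[0,0,0.02,0,0,0,0.07],[0,0,0.02,0,0,0,0.07],[0,0,0.019,0,0,0,0.07],[0,0,0,0,0,0,0.07],[0,0,0,0,0,0,0.07]]' 25
python3 -m jog '[[0,0,0,0,0,0,0.03],[0,0,0,0,0,0,0.03],[0,0,0,0,0,0,0.03],[0,0,0,0,0,0,0.03],[0,0,0,0,0,0,0.03],[0,0,0,0,0,0,0.03],[0,0,0,0,0,0,0.03],[0,0,0,0,0,0,0.03]]' 25
```

```text
time_s: 4.22
tool_pos: [0.5201, 0.0247, 0.042]
tool_rot: [-180.0, 0.0, 16.9]
force: [0.3, -0.6, 0.1]
grip_width: 0.0697
grasp_force: 0.0
time_s: 4.88
tool_pos: [0.5206, 0.0245, 0.0421]
tool_rot: [180.0, -0.0, 16.9]
force: [0.4, -0.5, 1.9]
grip_width: 0.0336
grasp_force: 24.9
```

```bash

python3 -m jog '[[0,0,-0.02,0,0,0,0.03],[0,0,-0.03,0,0,0,0.03],[0,0,-0.035,0,0,0,0.03],[0,0,-0.035,0,0,0.099,0.03],[0,0,0,0,0,0.099,0.03],[0,0,0,0,0,0.099,0.03],[-0.01,0.02,0,0,0,0,0.03]]' 25
python3 -m jog '[[-0.0165,0.0332,0,0,0,0,0.03],[-0.0165,0.0332,0,0,0,0,0.03],[-0.0165,0.0332,0,0,0,0,0.03],[-0.0165,0.0332,0,0,0,0,0.03],[-0.0165,0.0332,0,0,0,0,0.03],[-0.0165,0.0332,0,0,0,0,0.03],[-0.0165,0.0332,0,0,0,0,0.03],[-0.0165,0.0332,0,0,0,0,0.03],[0,0,0,0,0,0,0.03],[0,0,0,0,0,0,0.03],[0,0,0,0,0,0,0.03],[0,0,0,0,0,0,0.03]]' 25
python3 snap.py w4
```

```text
time_s: 5.47
tool_pos: [0.5117, 0.0091, 0.1625]
tool_rot: [-179.8, -0.1, -0.0]
force: [0.4, 1.1, -2.3]
grip_width: 0.0339
grasp_force: 24.9
time_s: 6.47
tool_pos: [0.3783, -0.2592, 0.1616]
tool_rot: [-180.0, 0.0, 0.0]
force: [-0.3, -0.2, -1.3]
grip_width: 0.0341
grasp_force: 24.9
w4 6.4667 [ 0.3783 -0.2592  0.1616] [-1.7996e+02  1.0000e-02  0.0000e+00]
```

View pics/w4.png

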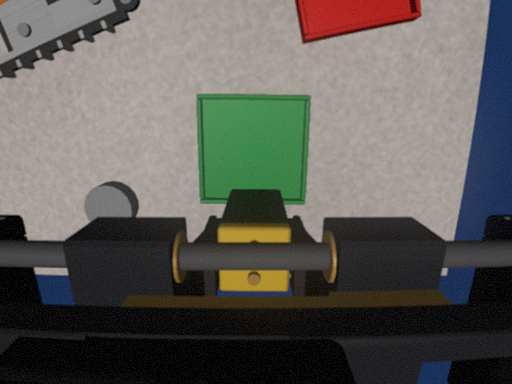

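The wrist view shows the yellow cap held upright. The whole green tray is visible, with corners at (197,95), (310,96), (305,205) and (200,204), and part of the red bin at the top.

```bash
python3 - <<'E'
from m import *
im,c=L("w4"); q=cv2.approxPolyDP(cv2.convexHull(blobs(im,"green")[0]),6,True)[:,0]; print(q)
rep("green",np.array([plane(c,*k,.014)[:2] for k in q]))
w=cv2.imread("pics/scene0.png")
C=env.get_calibration("side");s=cv2.approxPolyDP(cv2.convexHull(blobs(cv2.imread("pics/side0.png"),"green")[0]),5,True)[:,0].astype(float)
for k in q:
    best=min((tri([ray(c,*k),ray(C,*p)]) for p in s),key=lambda t:t[1]);print(best)
E
```

```text
[[309  97]
 [303 203]
 [201 201]
 [198  95]]
green [ 0.4052 -0.2577] [0.1109 0.1109 0.1106 0.1108] [89.1737 88.8585 89.1238 89.0191]
(array([ 0.4603, -0.3155,  0.005 ]), np.float64(0.0003404604293588485))
(array([ 0.3478, -0.3145,  0.0055]), np.float64(0.0018864933113752428))
(array([ 0.3493, -0.2004,  0.0084]), np.float64(0.00013530526365547363))
(array([ 0.4618, -0.2024,  0.0099]), np.float64(0.00013299435868750423))
```

```bash

python3 -m jog '[[-0.001,0,0.03,0,0,0,0.03],[0,0,0.03,0,0,0,0.03],[0,0,0.03,0,0,0,0.03],[0,0,0.02,0,0,0,0.03],[0,0,0.008,0,0,0,0.03],[0,0,0.001,0,0,0,0.03],[0,0,0,0,0,0,0.03]]' 25
python3 -m jog '[[0,0,0.001,0,0,0,0.03],[0,0,0,0,0,0,0.03]]'
python3 -m jog '[[0,0,0.001,0,0,0,0.03],[0,0,0,0,0,0,0.03]]'
python3 -m jog '[[0,0,0.001,0,0,0,0.03],[0,0,0,0,0,0,0.03]]'
```

```text
time_s: 7.1
tool_pos: [0.3774, -0.2602, 0.0432]
tool_rot: [180.0, -0.0, -0.1]
force: [0.7, -1.8, -1.0]
grip_width: 0.034
grasp_force: 24.9
time_s: 7.27
tool_pos: [0.3781, -0.2611, 0.0433]
tool_rot: [179.9, -0.2, -0.1]
force: [-0.0, 0.9, -2.0]
grip_width: 0.0342
grasp_force: 24.9
time_s: 7.43
tool_pos: [0.3773, -0.2608, 0.0416]
tool_rot: [180.0, -0.1, -0.1]
force: [-0.4, 0.4, -1.3]
grip_width: 0.0341
grasp_force: 24.9
time_s: 7.6
tool_pos: [0.3768, -0.2606, 0.04]
tool_rot: [180.0, -0.0, -0.1]
force: [-0.0, 0.3, -1.1]
grip_width: 0.0338
grasp_force: 24.9
```

```bash

python3 -m jog '[[0,0,0.001,0,0,0,0.03],[0,0,0,0,0,0,0.03],[0,0,0,0,0,0,0.03]]'
python3 -m jog '[[0,0,0.001,0,0,0,0.03],[0,0,0,0,0,0,0.03],[0,0,0,0,0,0,0.03]]'
```

```text
time_s: 7.85
tool_pos: [0.3769, -0.2607, 0.0391]
tool_rot: [180.0, -0.0, -0.1]
force: [0.2, 0.4, 0.7]
grip_width: 0.0337
grasp_force: 24.9
time_s: 8.1
tool_pos: [0.377, -0.2609, 0.0389]
tool_rot: [180.0, -0.0, -0.1]
force: [-2.2, 1.5, 7.8]
grip_width: 0.0337
grasp_force: 24.9
```

```bash

python3 -m jog '[[0,0,0,0,0,0,0.045],[0,0,0,0,0,0,0.06],[0,0,0,0,0,0,0.06],[0,0,0,0,0,0,0.07],[0,0,-0.02,0,0,0,0.07],[0,0,-0.035,0,0,0,0.07],[0,0,-0.035,0,0,0,0.07],[0,0,-0.03,0,0,0,0.07],[0.02,-0.03,0,0,0,0,0.07],[0.02,-0.03,0,0,0,0,0.07],[0.02,-0.03,0,0,0,0,0.07]]' >/dev/null
python3 -m jog '[[0.02,-0.03,0,0,0,0,0.07],[0.02,-0.03,0,0,0,0,0.07],[0.02,-0.03,0,0,0,0,0.07],[0.02,-0.03,0,0,0,0,0.07],[0.02,-0.03,0,0,0,0,0.07],[0.02,-0.03,0,0,0,0,0.07],[0.02,-0.03,0,0,0,-0.099,0.07],[0,0,0,0,0,-0.099,0.07],[0,0,0.02,0,0,-0.099,0.07],[0,0,0.015,0,0,0,0.07],[0,0,0,0,0,0,0.07],[0,0,0,0,0,0,0.07]]'
```

```text
time_s: 10.02
tool_pos: [0.5765, 0.0389, 0.1219]
tool_rot: [-180.0, 0.1, 16.9]
force: [0.3, -0.0, 0.4]
grip_width: 0.07
grasp_force: 0.0
```

```bash

python3 -m jog '[[0.0043,-0.0049,0.015,0,0,0,0.07],[0,0,0.02,0,0,0,0.07],[0,0,0.02,0,0,0,0.07],[0,0,0.02,0,0,0,0.07],[0,0,0.005,0,0,0,0.07],[0,0,0,0,0,0,0.07]]' 25
python3 -m jog '[[0,0,0,0,0,0,0.03],[0,0,0,0,0,0,0.03],[0,0,0,0,0,0,0.03],[0,0,0,0,0,0,0.03],[0,0,0,0,0,0,0.03],[0,0,0,0,0,0,0.03],[0,0,0,0,0,0,0.03],[0,0,0,0,0,0,0.03]]' 25
```

```text
time_s: 10.52
tool_pos: [0.5794, 0.0447, 0.0423]
tool_rot: [-180.0, 0.1, 16.9]
force: [-0.9, -0.7, 0.0]
grip_width: 0.07
grasp_force: 0.0
time_s: 11.18
tool_pos: [0.5802, 0.045, 0.0431]
tool_rot: [180.0, -0.0, 16.9]
force: [-0.5, 1.3, 1.4]
grip_width: 0.034
grasp_force: 24.9
```

```bash

python3 -m jog '[[0,0,-0.02,0,0,0,0.03],[0,0,-0.03,0,0,0,0.03],[0,0,-0.035,0,0,0,0.03],[0,0,-0.035,0,0,0.099,0.03],[0,0,0,0,0,0.099,0.03],[0,0,0,0,0,0.099,0.03],[-0.01,0.02,0,0,0,0,0.03]]' 25
python3 -m jog '[[-0.0172,0.0356,0,0,0,0,0.03],[-0.0172,0.0356,0,0,0,0,0.03],[-0.0172,0.0356,0,0,0,0,0.03],[-0.0172,0.0356,0,0,0,0,0.03],[-0.0172,0.0356,0,0,0,0,0.03],[-0.0172,0.0356,0,0,0,0,0.03],[-0.0172,0.0356,0,0,0,0,0.03],[-0.0172,0.0356,0,0,0,0,0.03],[0,0,0,0,0,0,0.03],[0,0,0,0,0,0,0.03],[0,0,0,0,0,0,0.03],[0,0,0,0,0,0,0.03]]' 25
```

```text
time_s: 11.77
tool_pos: [0.5713, 0.03, 0.1635]
tool_rot: [-179.8, -0.1, -0.0]
force: [-0.6, 1.1, -1.3]
grip_width: 0.0342
grasp_force: 24.9
time_s: 12.77
tool_pos: [0.4324, -0.2581, 0.1626]
tool_rot: [-180.0, 0.0, -0.0]
force: [-0.4, 0.4, -0.9]
grip_width: 0.0334
grasp_force: 24.9
```

```bash

python3 -m jog '[[0.001,0.001,0.03,0,0,0,0.03],[0,0,0.03,0,0,0,0.03],[0,0,0.03,0,0,0,0.03],[0,0,0.02,0,0,0,0.03],[0,0,0.01,0,0,0,0.03],[0,0,0.001,0,0,0,0.03],[0,0,0.001,0,0,0,0.03],[0,0,0,0,0,0,0.03]]' 25
python3 -m jog '[[0,0,0.001,0,0,0,0.03],[0,0,0,0,0,0,0.03],[0,0,0,0,0,0,0.03]]'
python3 -m jog '[[0,0,0.001,0,0,0,0.03],[0,0,0,0,0,0,0.03],[0,0,0,0,0,0,0.03]]'
```

```text
time_s: 13.43
tool_pos: [0.4338, -0.2603, 0.0415]
tool_rot: [180.0, -0.1, -0.1]
force: [-0.3, 1.2, -1.8]
grip_width: 0.0338
grasp_force: 25.0
time_s: 13.68
tool_pos: [0.4332, -0.2607, 0.0405]
tool_rot: [180.0, -0.1, -0.1]
force: [0.5, -0.4, -0.7]
grip_width: 0.0338
grasp_force: 25.0
time_s: 13.93
tool_pos: [0.4333, -0.2608, 0.0394]
tool_rot: [180.0, -0.1, -0.1]
force: [-0.1, -0.4, 2.2]
grip_width: 0.0341
grasp_force: 25.0
```

```bash

python3 -m jog '[[0,0,0,0,0,0,0.045],[0,0,0,0,0,0,0.06],[0,0,0,0,0,0,0.06],[0,0,0,0,0,0,0.06],[0,0,-0.02,0,0,0,0.06],[0,0,-0.035,0,0,0,0.06],[0,0,-0.035,0,0,0,0.06],[0,0,-0.03,0,0,0,0.06]]' 
python3 -m jog '[[0.0096,-0.0373,0,0,0,0,0.06],[0.0096,-0.0373,0,0,0,0,0.06],[0.0096,-0.0373,0,0,0,0,0.06],[0.0096,-0.0373,0,0,0,0,0.06],[0.0096,-0.0373,0,0,0,0,0.06],[0.0096,-0.0373,0,0,0,0,0.06],[0.0096,-0.0373,0,0,0,0,0.06],[0,0,0,0,0,0,0.06]]'
python3 -m jog '[[-0.0136,-0.0337,0,0,0,0,0.06],[-0.0136,-0.0337,0,0,0,0,0.06],[-0.0136,-0.0337,0,0,0,0,0.06],[-0.0136,-0.0337,0,0,0,0,0.06],[-0.0136,-0.0337,0,0,0,0,0.06],[-0.0136,-0.0337,0,0,0,0,0.06],[-0.0136,-0.0337,0,0,0,0,0.06],[-0.0136,-0.0337,0,0,0,0,0.06],[0,0,0,0,0,0,0.06],[0,0,0,0,0,0,0.06],[0,0,0,0,0,0,0.06]]'
python3 -c "
from h import *
a=grab('scene')[0];b=grab('side')[0]
cv2.imwrite('pics/v6.png',np.hstack([cv2.resize(a[130:330,60:330],(432,320)),cv2.resize(b[150:350,160:370],(336,320))]))"
```

```text
time_s: 14.6
tool_pos: [0.4328, -0.2607, 0.1608]
tool_rot: [180.0, -0.0, -0.1]
force: [1.0, -0.5, 0.8]
grip_width: 0.0595
grasp_force: 0.0
time_s: 15.27
tool_pos: [0.5017, 0.0099, 0.159]
tool_rot: [-179.8, -0.1, 0.5]
force: [-0.1, -0.5, 0.6]
grip_width: 0.06
grasp_force: 0.0
time_s: 16.18
tool_pos: [0.3926, 0.2694, 0.1586]
tool_rot: [179.9, 0.0, -0.1]
force: [0.8, -0.3, 0.0]
grip_width: 0.0601
grasp_force: 0.0
```

View pics/v6.png

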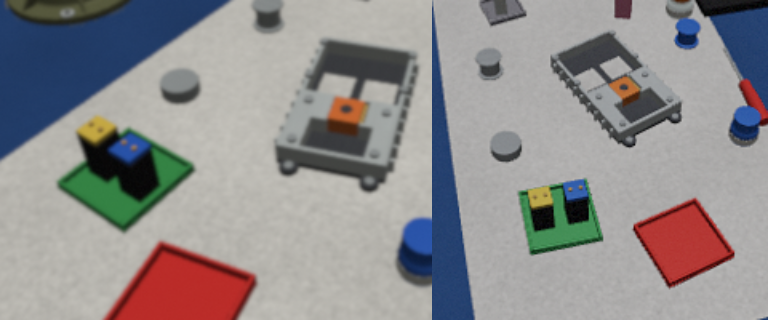

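Both caps stand upright in the green tray, yellow at (98,130) and blue at (130,150) in the left crop. The pads are bare and the spacer is still in its slot.

```bash

python3 -m jog '[[-0.001,0,0.02,0,0,0,0.06],[0,0,0.03,0,0,0,0.06],[0,0,0.03,0,0,0,0.06],[0,0,0.025,0,0,0,0.06],[0,0,0.015,0,0,0,0.06],[0,0,0,0,0,0,0.06],[0,0,0,0,0,0,0.06]]' 20
python3 -m jog '[[0,0,0,0,0,0,0.02],[0,0,0,0,0,0,0.02],[0,0,0,0,0,0,0.02],[0,0,0,0,0,0,0.02],[0,0,0,0,0,0,0.02],[0,0,0,0,0,0,0.02],[0,0,0,0,0,0,0.02],[0,0,0,0,0,0,0.02]]' 50
```

```text
time_s: 16.87
tool_pos: [0.3915, 0.2688, 0.0384]
tool_rot: [179.9, 0.1, -0.2]
force: [0.0, -0.2, 0.3]
grip_width: 0.0601
grasp_force: 0.0
time_s: 17.53
tool_pos: [0.3915, 0.2703, 0.0391]
tool_rot: [180.0, -0.0, -0.1]
force: [-1.1, -0.7, 1.8]
grip_width: 0.0236
grasp_force: 50.0
```

```bash

python3 -m jog '[[0,0,-0.02,0,0,0,0.02],[0,0,-0.03,0,0,0,0.02],[0,0,-0.03,0,0,0,0.02],[0,0,-0.03,0,0,0,0.02],[0,0,0,0,0,0,0.02]]' 
python3 -m jog '[[0.0179,0.0315,0,0,0,0,0.02],[0.0179,0.0315,0,0,0,0,0.02],[0.0179,0.0315,0,0,0,0,0.02],[0.0179,0.0315,0,0,0,0,0.02],[0.0179,0.0315,0,0,0,0,0.02],[0.0179,0.0315,0,0,0,0,0.02],[0.0179,0.0315,0,0,0,0,0.02],[0.0179,0.0315,0,0,0,0,0.02],[0.0179,0.0315,0,0,0,0,0.02],[0.0179,0.0315,0,0,0,0,0.02],[0.0179,0.0315,0,0,0,0,0.02]]' >/dev/null
python3 -m jog '[[0,0,0,0,0,-0.11,0.02],[0,0,0,0,0,-0.11,0.02],[0,0,0,0,0,-0.11,0.02],[0,0,0.03,0,0,0,0.02],[0,0,0.02,0,0,0,0.02],[0,0,0,0,0,0,0.02],[0,0,0,0,0,0,0.02],[0,0,0,0,0,0,0.02]]'
python3 snap.py w5
python3 -c "
from h import *
a=grab('scene')[0];b=grab('side')[0];c=cv2.imread('pics/w5.png')
cv2.imwrite('pics/v7.png',np.hstack([cv2.resize(a[130:260,200:350],(390,338)),cv2.resize(c,(400,300),interpolation=3)[:,:] if 0 else cv2.copyMakeBorder(cv2.resize(c,(400,300)),0,38,0,0,0)]))"
```

```text
time_s: 17.95
tool_pos: [0.3944, 0.2726, 0.1547]
tool_rot: [-179.7, -0.5, -0.1]
force: [1.8, 0.9, -0.5]
grip_width: 0.0235
grasp_force: 50.0
time_s: 19.53
tool_pos: [0.5881, -0.0767, 0.0996]
tool_rot: [180.0, -0.1, 18.8]
force: [0.7, 0.1, -0.2]
grip_width: 0.0242
grasp_force: 50.0
w5 19.5333 [ 0.5881 -0.0767  0.0996] [ 1.7997e+02 -5.0000e-02  1.8780e+01]
```

View pics/v7.png

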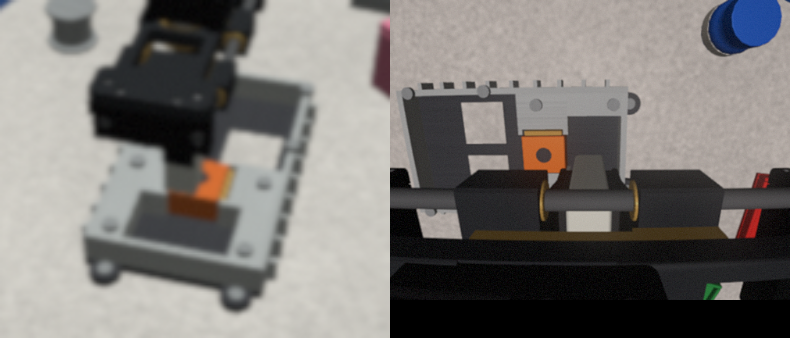

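In the wrist view the block hangs upright over the pocket. The housing edges run parallel to the image rows, the spacer is at (545,155), and both bare pads are visible at (485,122) and (488,168).

```bash
python3 - <<'E'
from m import *
im,c=L("w5")
q=blobs(im,"orange")[0]; rep("orange",np.array([plane(c,*k,.032)[:2] for k in quad(q)]))
R=np.array([[.9466,.3223],[-.3223,.9466]]);O=np.array([.566,-.0098])
p=plane(c,*cv2.minAreaRect(q)[0],.032)[:2];print("hf",R@(p-O)*1000)
for q in mask_bl(im[:220],(0,0,165),(180,40,255)):
    if 600<cv2.contourArea(q)<6000:
        pts=np.array([plane(c,*k,.0085)[:2] for k in quad(q)]);rep("pad?",pts);print(cv2.minAreaRect(q)[0],"hf",R@(pts.mean(0)-O)*1000)
E
```

```text
orange [ 0.5737 -0.0324] [0.0434 0.0392 0.0453 0.0396] [19.9165 18.4282 20.1974 15.6859]
hf [  0.4502 -24.0087]
pad? [0.534  0.0281] [0.045  0.0182 0.0459 0.0185] [20.1919 14.6888 20.4375 12.1415]
(125.55526733398438, 209.0422821044922) hf [-18.0856  46.2251]
pad? [0.5784 0.0435] [0.0468 0.0449 0.0489 0.0457] [19.9204 15.6287 20.5812 13.0893]
(119.48388671875, 157.00051879882812) hf [28.9502 46.4888]
```

```bash

python3 -m jog '[[0.0007,0,0.02,0,0,0,0.02],[0,0,0.02,0,0,0,0.02],[0,0,0.01,0,0,0,0.02],[0,0,0.0055,0,0,0,0.02],[0,0,0,0,0,0,0.02],[0,0,0,0,0,0,0.02]]' 60
python3 -m jog '[[0,-0.004,0,0,0,0,0.02],[0,-0.004,0,0,0,0,0.02],[0,-0.004,0,0,0,0,0.02],[0,-0.004,0,0,0,0,0.02],[0,-0.002,0,0,0,0,0.02]]'
python3 -m jog '[[0,-0.003,0,0,0,0,0.02],[0,-0.003,0,0,0,0,0.02],[0,-0.003,0,0,0,0,0.02],[0,-0.003,0,0,0,0,0.02]]'
```

```text
time_s: 20.18
tool_pos: [0.5889, -0.0765, 0.0443]
tool_rot: [180.0, -0.1, 18.8]
force: [-0.5, 0.4, -0.3]
grip_width: 0.0238
grasp_force: 60.0
time_s: 20.6
tool_pos: [0.5835, -0.0615, 0.0443]
tool_rot: [179.7, -0.1, 18.8]
force: [2.0, -6.2, -1.5]
grip_width: 0.0233
grasp_force: 60.0
time_s: 20.93
tool_pos: [0.5798, -0.0509, 0.0443]
tool_rot: [179.7, -0.1, 18.7]
force: [2.7, -5.9, -0.2]
grip_width: 0.0237
grasp_force: 60.0
```

```bash

python3 -m jog '[[0,-0.004,0,0,0,0,0.02],[0,-0.004,0,0,0,0,0.02],[0,-0.004,0,0,0,0,0.02],[0,-0.004,0,0,0,0,0.02],[0,-0.004,0,0,0,0,0.02],[0,-0.004,0,0,0,0,0.02]]'
python3 -m jog '[[0,-0.004,0,0,0,0,0.02],[0,-0.004,0,0,0,0,0.02],[0,-0.004,0,0,0,0,0.02],[0,-0.004,0,0,0,0,0.02],[0,-0.004,0,0,0,0,0.02],[0,-0.004,0,0,0,0,0.02],[0,-0.004,0,0,0,0,0.02],[0,0,0,0,0,0,0.02],[0,0,0,0,0,0,0.02]]'
python3 -c "
from h import *
a=grab('scene')[0];b=grab('side')[0]
cv2.imwrite('pics/v8.png',np.hstack([cv2.resize(a[130:260,200:350],(390,338)),cv2.resize(b[150:250,220:330],(372,338))]))"
```

```text
time_s: 21.43
tool_pos: [0.5719, -0.0281, 0.0443]
tool_rot: [179.7, -0.1, 18.7]
force: [1.9, -5.7, -0.1]
grip_width: 0.0236
grasp_force: 60.0
time_s: 22.18
tool_pos: [0.5614, 0.0019, 0.0432]
tool_rot: [-180.0, 0.0, 18.8]
force: [-0.1, -0.4, -1.5]
grip_width: 0.0237
grasp_force: 60.0
```

View pics/v8.png

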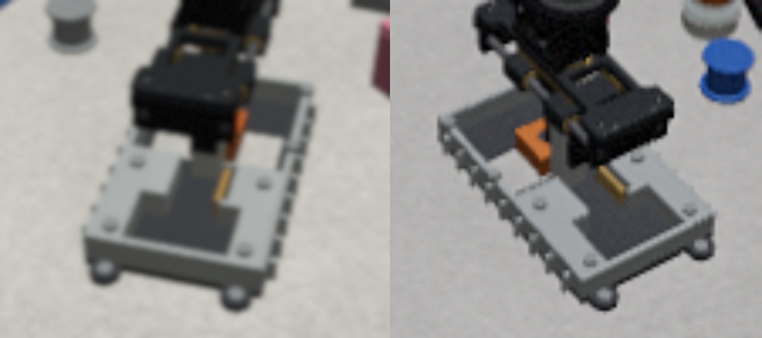

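The spacer lies in the bay ahead of the block, at (537,145), and only the brass clip is left in the slot at (613,182). Next I put the block back.

```bash

python3 -m jog '[[0,0.004,0,0,0,0,0.02],[0,0,-0.02,0,0,0,0.02],[0,0,-0.03,0,0,0,0.02],[0,0,-0.03,0,0,0,0.02],[0,0,-0.03,0,0,0.11,0.02],[0,0,0,0,0,0.11,0.02],[0,0,0,0,0,0.11,0.02],[0,0,0,0,0,0,0.02],[0,0,0,0,0,0,0.02]]'
python3 -m jog '[[-0.0187,-0.0308,0,0,0,0,0.02],[-0.0187,-0.0308,0,0,0,0,0.02],[-0.0187,-0.0308,0,0,0,0,0.02],[-0.0187,-0.0308,0,0,0,0,0.02],[-0.0187,-0.0308,0,0,0,0,0.02],[-0.0187,-0.0308,0,0,0,0,0.02],[-0.0187,-0.0308,0,0,0,0,0.02],[-0.0187,-0.0308,0,0,0,0,0.02],[-0.0187,-0.0308,0,0,0,0,0.02],[0,0,0,0,0,0,0.02],[0,0,0,0,0,0,0.02],[0,0,0,0,0,0,0.02]]'
```

```text
time_s: 23.03
tool_pos: [0.5629, -0.003, 0.1532]
tool_rot: [180.0, 0.0, 0.0]
force: [-0.3, -0.7, -0.3]
grip_width: 0.0236
grasp_force: 60.0
time_s: 24.03
tool_pos: [0.3955, 0.2743, 0.1529]
tool_rot: [179.9, 0.0, -0.0]
force: [-0.4, -0.5, -1.0]
grip_width: 0.0241
grasp_force: 60.0
```

```bash

python3 -m jog '[[0,-0.001,0.03,0,0,0,0.02],[0,0,0.03,0,0,0,0.02],[0,0,0.03,0,0,0,0.02],[0,0,0.015,0,0,0,0.02],[0,0,0.006,0,0,0,0.02],[0,0,0.001,0,0,0,0.02],[0,0,0,0,0,0,0.02],[0,0,0,0,0,0,0.02]]'
python3 -m jog '[[0,0,0.001,0,0,0,0.02],[0,0,0,0,0,0,0.02],[0,0,0,0,0,0,0.02]]'
python3 -m jog '[[0,0,0.001,0,0,0,0.02],[0,0,0,0,0,0,0.02],[0,0,0,0,0,0,0.02]]'
```

```text
time_s: 24.7
tool_pos: [0.3967, 0.276, 0.0424]
tool_rot: [-179.9, -0.1, -0.2]
force: [0.4, 0.6, -1.3]
grip_width: 0.0238
grasp_force: 60.0
time_s: 24.95
tool_pos: [0.3957, 0.2761, 0.0409]
tool_rot: [-180.0, -0.1, -0.1]
force: [0.2, -0.6, -0.4]
grip_width: 0.0234
grasp_force: 60.0
time_s: 25.2
tool_pos: [0.3953, 0.276, 0.0394]
tool_rot: [180.0, -0.0, -0.1]
force: [-0.2, 0.3, -0.4]
grip_width: 0.0236
grasp_force: 60.0
```

```bash

python3 -m jog '[[0,0,0.001,0,0,0,0.02],[0,0,0,0,0,0,0.02],[0,0,0,0,0,0,0.02]]'
python3 -m jog '[[0,0,0.0005,0,0,0,0.02],[0,0,0,0,0,0,0.02],[0,0,0,0,0,0,0.02]]'
```

```text
time_s: 25.45
tool_pos: [0.3954, 0.2761, 0.039]
tool_rot: [180.0, -0.0, -0.1]
force: [-3.1, -0.2, 5.8]
grip_width: 0.0238
grasp_force: 60.0
time_s: 25.7
tool_pos: [0.3955, 0.2761, 0.039]
tool_rot: [180.0, -0.0, -0.1]
force: [-2.2, -2.2, 9.0]
grip_width: 0.0238
grasp_force: 60.0
```

```bash

python3 -m jog '[[0,0,0,0,0,0,0.035],[0,0,0,0,0,0,0.05],[0,0,0,0,0,0,0.06],[0,0,0,0,0,0,0.07],[0,0,-0.03,0,0,0,0.07],[0,0,-0.04,0,0,0,0.07],[0,0,-0.04,0,0,0,0.07],[0,0,-0.04,0,0,0,0.07],[0,0,-0.04,0,0,0,0.07],[0,0,-0.02,0,0,0,0.07]]'
python3 -m jog '[[0.015,0.0344,0,0,0,0,0.07],[0.015,0.0344,0,0,0,0,0.07],[0.015,0.0344,0,0,0,0,0.07],[0.015,0.0344,0,0,0,0,0.07],[0.015,0.0344,0,0,0,0,0.07],[0.015,0.0344,0,0,0,0,0.07],[0.015,0.0344,0,0,0,0,0.07],[0,0,0,0,0,0,0.07],[0,0,0,0,0,0,0.07],[0,0,0,0,0,0,0.07],[0,0,0,0,0,0,0.07]]'
python3 snap.py w6
python3 - <<'E'
from m import *
im,c=L("w6"); q=max(blobs(im,"orange"),key=cv2.contourArea)
for q in blobs(im,"orange")[:3]:
  print(cv2.contourArea(q),cv2.minAreaRect(q)); rep("or",np.array([plane(c,*k,.032)[:2] for k in quad(q)]))
S=grab('scene')[0]
cv2.imwrite('pics/v9.png',np.hstack([im[:260],cv2.resize(S[60:190,250:380],(260,260))]))
E
```

```text
time_s: 26.53
tool_pos: [0.3968, 0.2771, 0.2531]
tool_rot: [-179.8, -0.4, -0.1]
force: [0.9, 0.3, -0.0]
grip_width: 0.0694
grasp_force: 0.0
time_s: 27.45
tool_pos: [0.4994, 0.0365, 0.2477]
tool_rot: [-180.0, 0.0, 0.0]
force: [-0.5, 0.3, 0.8]
grip_width: 0.07
grasp_force: 0.0
w6 27.45 [0.4994 0.0365 0.2477] [-1.7997e+02  2.0000e-02  1.0000e-02]
967.0 ((255.50001525878906, 124.5), (30.35786247253418, 34.7850456237793), 71.56505584716797)
or [0.5499 0.035 ] [0.0426 0.037  0.0436 0.0373] [18.0185 19.5061 18.4276 18.0575]
```

View pics/v9.png

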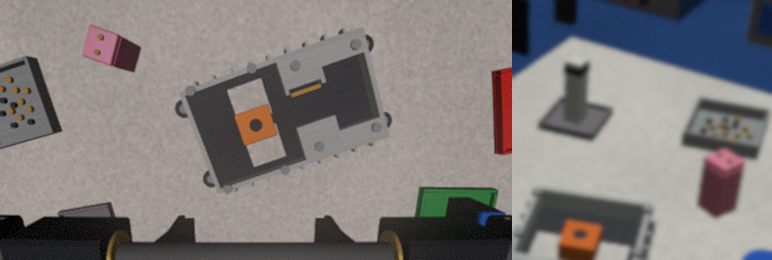

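The spacer lies flat between the two pads in the bay, at (255,125), and the block stands upright in its grey tray at (575,85).

```bash

python3 -m jog '[[0.025,0.0007,0,0,0,0,0.065],[0.0256,0.0008,0,0,0,0,0.065],[0,0,0.01,0,0,-0.118,0.065],[0,0,0.01,0,0,-0.118,0.065],[0,0,0.01,0,0,-0.118,0.065],[0,0,0.01,0,0,-0.118,0.065],[0,0,0.01,0,0,-0.118,0.065],[0,0,0.01,0,0,-0.118,0.065],[0,0,0.01,0,0,-0.118,0.065],[0,0,0.01,0,0,-0.118,0.065]]' >/dev/null
python3 -m jog '[[0,0,0.01,0,0,-0.118,0.065],[0,0,0.01,0,0,-0.118,0.065],[0,0,0.01,0,0,-0.118,0.065],[0,0,0.01,0,0,-0.118,0.065],[0,0,0.01,0,0,-0.118,0.065],[0,0,0.01,0,0,-0.118,0.065],[0,0,0.01,0,0,-0.118,0.065],[0,0,0.01,0,0,-0.118,0.065],[0,0,0,0,0,0,0.065],[0,0,0,0,0,0,0.065],[0,0,0,0,0,0,0.065]]'
python3 - <<'E'
from m import *
im,c=L("w6"); r=[ray(c,*cv2.minAreaRect(blobs(im,"orange")[0])[0])]
w,d=grab("wrist")
for q in blobs(w,"orange")[:3]: print(cv2.contourArea(q),cv2.minAreaRect(q)[0],tri(r+[ray(d,*cv2.minAreaRect(q)[0])]))
E
```

```text
time_s: 29.3
tool_pos: [0.5508, 0.0339, 0.0886]
tool_rot: [179.9, 0.0, 107.9]
force: [-0.1, 0.5, 0.8]
grip_width: 0.0655
grasp_force: 0.0
2635.5 (254.5, 200.0) (array([0.5499, 0.0349, 0.0269]), np.float64(1.817719609037993e-05))
```

```bash

python3 -m jog '[[0.0013,-0.0005,0.02,0,0,0,0.065],[0,0,0.02,0,0,0,0.065],[0,0,0.02,0,0,0,0.065],[0,0,0.01,0,0,0,0.065],[0,0,0.0056,0,0,0,0.065],[0,0,0,0,0,0,0.065],[0,0,0,0,0,0,0.065]]' 20
python3 -m jog '[[0,0,0,0,0,0,0.035],[0,0,0,0,0,0,0.035],[0,0,0,0,0,0,0.035],[0,0,0,0,0,0,0.035],[0,0,0,0,0,0,0.035],[0,0,0,0,0,0,0.035],[0,0,0,0,0,0,0.035]]' 30
```

```text
time_s: 29.93
tool_pos: [0.5503, 0.0345, 0.0131]
tool_rot: [179.9, 0.0, 108.0]
force: [0.3, -0.3, 1.5]
grip_width: 0.0647
grasp_force: 0.0
time_s: 30.52
tool_pos: [0.55, 0.0344, 0.0127]
tool_rot: [179.9, 0.0, 108.0]
force: [1.7, -0.5, 2.3]
grip_width: 0.0398
grasp_force: 30.0
```

```bash

python3 -m jog '[[0,0,-0.02,0,0,0,0.035],[0,0,-0.03,0,0,0,0.035],[0,0,-0.035,0,0,0,0.035],[0,0,-0.035,0,0,0,0.035],[0,0,0,0,0,0.096,0.035],[0,0,0,0,0,0,0.035]]'
python3 -m jog '[[-0.0386,-0.0053,0,0,0,0,0.035],[-0.0386,-0.0053,0,0,0,0,0.035],[-0.0386,-0.0053,0,0,0,0,0.035],[-0.0386,-0.0053,0,0,0,0,0.035],[-0.0386,-0.0053,0,0,0,0,0.035],[-0.0386,-0.0053,0,0,0,0,0.035],[-0.0386,-0.0053,0,0,0,0,0.035],[-0.0386,-0.0053,0,0,0,0,0.035],[-0.0386,-0.0053,0,0,0,0,0.035],[-0.0386,-0.0053,0,0,0,0,0.035],[0,0,0,0,0,0,0.035],[0,0,0,0,0,0,0.035]]'
python3 -m jog '[[0,0,0,0,0,0,0.035],[0,0,0,0,0,0,0.035]]'
python3 - <<'E'
from m import *
for n in("side","scene"):
    im,c=grab(n); cv2.imwrite(f"pics/{n}r.png",im)
im,c=grab("wrist");cv2.imwrite("pics/w7.png",im)
print([ (cv2.contourArea(q),np.round(cv2.minAreaRect(q)[0])) for q in blobs(im,"red")])
a=cv2.imread("pics/scener.png")
cv2.imwrite("pics/v10.png",np.hstack([cv2.resize(im,(400,300)),cv2.resize(a[230:380,80:280],(400,300))]))
E
```

```text
time_s: 31.02
tool_pos: [0.5511, 0.0345, 0.1347]
tool_rot: [179.7, 0.0, 102.4]
force: [-0.9, -0.3, -1.6]
grip_width: 0.0397
grasp_force: 30.0
time_s: 32.02
tool_pos: [0.5788, -0.3572, 0.1293]
tool_rot: [-179.7, -0.1, 102.3]
force: [0.4, 0.8, -1.7]
grip_width: 0.0397
grasp_force: 30.0
time_s: 32.18
tool_pos: [0.5817, -0.3515, 0.1309]
tool_rot: [-179.9, -0.1, 102.7]
force: [-0.0, 0.2, -0.8]
grip_width: 0.0399
grasp_force: 30.0
[(8882.5, array([254., 176.]))]
```

View pics/v10.png

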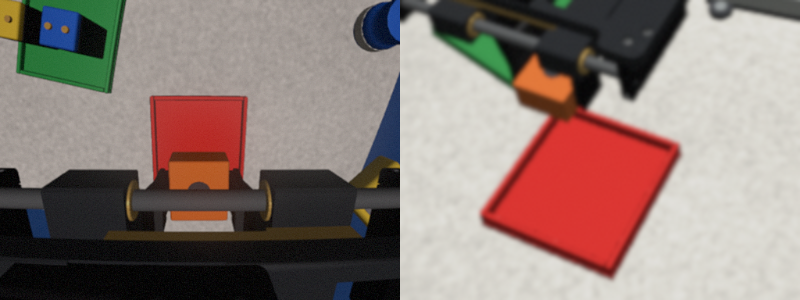

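The spacer is held level over the red bin and centred left-to-right: the bin's far edge spans columns 152–246 and the spacer is at column 199.

```bash

python3 -m jog '[[-0.002,0,0.03,0,0,0,0.035],[0,0,0.03,0,0,0,0.035],[0,0,0.03,0,0,0,0.035],[0,0,0.018,0,0,0,0.035],[0,0,0.008,0,0,0,0.035],[0,0,0.001,0,0,0,0.035],[0,0,0,0,0,0,0.035],[0,0,0,0,0,0,0.035]]'
python3 -m jog '[[0,0,0.001,0,0,0,0.035],[0,0,0,0,0,0,0.035],[0,0,0,0,0,0,0.035]]'
python3 -m jog '[[0,0,0.001,0,0,0,0.035],[0,0,0,0,0,0,0.035],[0,0,0,0,0,0,0.035]]'
```

```text
time_s: 33.0
tool_pos: [0.5836, -0.3563, 0.0174]
tool_rot: [179.9, 0.1, 102.6]
force: [-0.2, 0.2, 0.5]
grip_width: 0.0399
grasp_force: 30.0
time_s: 33.25
tool_pos: [0.5827, -0.3562, 0.0154]
tool_rot: [179.9, 0.1, 102.5]
force: [-0.4, 0.9, -0.7]
grip_width: 0.0397
grasp_force: 30.0
time_s: 33.5
tool_pos: [0.582, -0.3559, 0.0133]
tool_rot: [-180.0, -0.0, 102.5]
force: [1.0, 0.1, -0.7]
grip_width: 0.04
grasp_force: 30.0
```

```bash

python3 -m jog '[[0,0,0.001,0,0,0,0.035],[0,0,0.001,0,0,0,0.035],[0,0,0,0,0,0,0.035],[0,0,0,0,0,0,0.035]]'
python3 -m jog '[[0,0,0.001,0,0,0,0.035],[0,0,0,0,0,0,0.035],[0,0,0,0,0,0,0.035]]'
python3 -m jog '[[0,0,0.001,0,0,0,0.035],[0,0,0,0,0,0,0.035],[0,0,0,0,0,0,0.035]]'
```

```text
time_s: 33.83
tool_pos: [0.582, -0.3558, 0.0111]
tool_rot: [-180.0, -0.0, 102.5]
force: [-0.1, 0.6, -0.5]
grip_width: 0.0399
grasp_force: 30.0
time_s: 34.08
tool_pos: [0.5821, -0.3558, 0.0102]
tool_rot: [-180.0, -0.0, 102.6]
force: [0.7, 0.0, 0.4]
grip_width: 0.0397
grasp_force: 30.0
time_s: 34.33
tool_pos: [0.5823, -0.356, 0.0098]
tool_rot: [180.0, 0.0, 102.5]
force: [-0.9, 0.4, 3.0]
grip_width: 0.0396
grasp_force: 30.0
```

```bash

python3 -m jog '[[0,0,0,0,0,0,0.045],[0,0,0,0,0,0,0.05],[0,0,0,0,0,0,0.055],[0,0,0,0,0,0,0.055],[0,0,-0.02,0,0,0,0.055],[0,0,-0.03,0,0,0,0.06],[0,0,-0.03,0,0,0.1118,0.06],[0,0,-0.03,0,0,0.1118,0.06],[0,0,-0.03,0,0,0.1118,0.06],[0,0,-0.01,0,0,0.1118,0.06],[0,0,0,0,0,0.1118,0.06],[0,0,0,0,0,0.1118,0.06]]' >/dev/null
python3 -m jog '[[0,0,0,0,0,0.1118,0.06],[0,0,0,0,0,0.1118,0.06],[0,0,0,0,0,0.1118,0.06],[0,0,0,0,0,0.1118,0.06],[0,0,0,0,0,0.1118,0.06],[0,0,0,0,0,0.1118,0.06],[0,0,0,0,0,0.1118,0.06],[0,0,0,0,0,0.1118,0.06],[0,0,0,0,0,0.1118,0.06],[0,0,0,0,0,0.1118,0.06],[0,0,0,0,0,0,0.06],[0,0,0,0,0,0,0.06]]'
python3 -m jog '[[-0.0298,-0.019,0,0,0,0,0.06],[-0.0298,-0.019,0,0,0,0,0.06],[-0.0298,-0.019,0,0,0,0,0.06],[-0.0298,-0.019,0,0,0,0,0.06],[-0.0298,-0.019,0,0,0,0,0.06],[0,0,0,0,0,0,0.06],[0,0,0,0,0,0,0.06],[0,0,0,0,0,0,0.06],[0,0,0,0,0,0,0.06]]'
python3 -c "
from h import *
a=grab('scene')[0];b=grab('side')[0]
cv2.imwrite('pics/v11.png',np.hstack([cv2.resize(a[200:380,60:300],(400,300)),cv2.resize(b[150:350,160:390],(345,300))]))"
```

```text
time_s: 36.33
tool_pos: [0.5822, -0.3557, 0.1591]
tool_rot: [180.0, 0.0, 0.3]
force: [-0.2, -0.9, -0.4]
grip_width: 0.0598
grasp_force: 0.0
time_s: 37.08
tool_pos: [0.4343, -0.2617, 0.1599]
tool_rot: [179.9, -0.1, 0.1]
force: [-0.2, -0.3, -0.1]
grip_width: 0.0601
grasp_force: 0.0
```

View pics/v11.png

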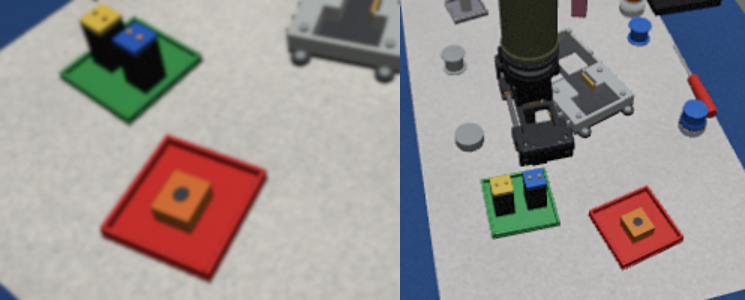

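The spacer lies flat in the middle of the red bin at (182,197), and both caps are upright in the tray. Now I fetch blue.

```bash

python3 -m jog '[[-0.001,-0.001,0.03,0,0,0,0.06],[0,0,0.03,0,0,0,0.06],[0,0,0.03,0,0,0,0.06],[0,0,0.02,0,0,0,0.06],[0,0,0.0105,0,0,0,0.06],[0,0,0,0,0,0,0.06],[0,0,0,0,0,0,0.06]]' 25
python3 -m jog '[[0,0,0,0,0,0,0.03],[0,0,0,0,0,0,0.03],[0,0,0,0,0,0,0.03],[0,0,0,0,0,0,0.03],[0,0,0,0,0,0,0.03],[0,0,0,0,0,0,0.03],[0,0,0,0,0,0,0.03]]' 25
python3 -m jog '[[0,0,-0.02,0,0,0,0.03],[0,0,-0.03,0,0,0,0.03],[0,0,-0.035,0,0,0,0.03],[0,0,-0.035,0,0,0,0.03],[0,0,0,0,0,-0.0985,0.03],[0,0,0,0,0,-0.0985,0.03],[0,0,0,0,0,-0.0985,0.03],[0,0,0,0,0,0,0.03],[0,0,0,0,0,0,0.03]]'
```

```text
time_s: 37.77
tool_pos: [0.4325, -0.2605, 0.0389]
tool_rot: [180.0, 0.0, 0.1]
force: [-0.0, -0.4, -0.0]
grip_width: 0.0599
grasp_force: 0.0
time_s: 38.35
tool_pos: [0.4324, -0.2603, 0.0393]
tool_rot: [180.0, -0.1, 0.0]
force: [0.6, -0.7, 3.7]
grip_width: 0.0339
grasp_force: 24.9
time_s: 39.1
tool_pos: [0.4317, -0.2598, 0.1584]
tool_rot: [-180.0, 0.0, 16.8]
force: [0.2, -0.4, -0.5]
grip_width: 0.0339
grasp_force: 24.9
```

```bash

python3 -m jog '[[0.0254,-0.0276,0,0,0,0,0.03],[0.0254,-0.0276,0,0,0,0,0.03],[0.0254,-0.0276,0,0,0,0,0.03],[0.0254,-0.0276,0,0,0,0,0.03],[0.0254,-0.0276,0,0,0,0,0.03],[0.0254,-0.0276,0,0,0,0,0.03],[0.0254,-0.0276,0,0,0,0,0.03],[0.0254,-0.0276,0,0,0,0,0.03],[0.0254,-0.0276,0,0,0,0,0.03],[0,0,0,0,0,0,0.03],[0,0,0,0,0,0,0.03],[0,0,0,0,0,0,0.03]]'
```

```text
time_s: 40.1
tool_pos: [0.5777, 0.0439, 0.158]
tool_rot: [180.0, 0.1, 16.9]
force: [-0.1, -0.5, -1.5]
grip_width: 0.0337
grasp_force: 24.9
```

```bash

python3 -m jog '[[0.001,0,0.03,0,0,0,0.03],[0,0,0.03,0,0,0,0.03],[0,0,0.03,0,0,0,0.03],[0,0,0.015,0,0,0,0.03],[0,0,0.008,0,0,0,0.03],[0,0,0,0,0,0,0.03],[0,0,0,0,0,0,0.03]]'
python3 -m jog '[[0,0,0.001,0,0,0,0.03],[0,0,0,0,0,0,0.03],[0,0,0,0,0,0,0.03]]'
python3 -m jog '[[0,0,0.001,0,0,0,0.03],[0,0,0,0,0,0,0.03],[0,0,0,0,0,0,0.03]]'
```

```text
time_s: 40.68
tool_pos: [0.5795, 0.0435, 0.0465]
tool_rot: [180.0, -0.1, 16.9]
force: [0.6, -0.3, -0.9]
grip_width: 0.034
grasp_force: 25.0
time_s: 40.93
tool_pos: [0.5798, 0.0447, 0.0459]
tool_rot: [180.0, -0.1, 17.0]
force: [-0.3, -0.7, -0.4]
grip_width: 0.034
grasp_force: 25.0
time_s: 41.18
tool_pos: [0.5791, 0.0447, 0.044]
tool_rot: [180.0, -0.0, 17.0]
force: [0.5, -0.0, -1.5]
grip_width: 0.0335
grasp_force: 25.0
```

```bash

python3 -m jog '[[0,0,0.001,0,0,0,0.03],[0,0,0,0,0,0,0.03],[0,0,0,0,0,0,0.03]]'
python3 -m jog '[[0,0,0.001,0,0,0,0.03],[0,0,0,0,0,0,0.03],[0,0,0,0,0,0,0.03]]'
```

```text
time_s: 41.43
tool_pos: [0.579, 0.0446, 0.0427]
tool_rot: [180.0, 0.0, 17.0]
force: [-0.7, -0.2, -0.8]
grip_width: 0.0338
grasp_force: 25.0
time_s: 41.68
tool_pos: [0.5792, 0.0447, 0.0423]
tool_rot: [180.0, -0.0, 17.0]
force: [-1.0, -0.9, 3.4]
grip_width: 0.0338
grasp_force: 25.0
```

```bash

python3 -m jog '[[0,0,0,0,0,0,0.045],[0,0,0,0,0,0,0.06],[0,0,0,0,0,0,0.06],[0,0,0,0,0,0,0.06],[0,0,-0.02,0,0,0,0.06],[0,0,-0.035,0,0,0,0.06],[0,0,-0.035,0,0,0,0.06],[0,0,-0.028,0,0,0.099,0.06],[0,0,0,0,0,0.099,0.06],[0,0,0,0,0,0.099,0.06],[0,0,0,0,0,0,0.06]]'
python3 -m jog '[[-0.0202,0.0305,0,0,0,0,0.06],[-0.0202,0.0305,0,0,0,0,0.06],[-0.0202,0.0305,0,0,0,0,0.06],[-0.0202,0.0305,0,0,0,0,0.06],[-0.0202,0.0305,0,0,0,0,0.06],[-0.0202,0.0305,0,0,0,0,0.06],[-0.0202,0.0305,0,0,0,0,0.06],[-0.0202,0.0305,0,0,0,0,0.06],[-0.0202,0.0305,0,0,0,0,0.06],[-0.0202,0.0305,0,0,0,0,0.06],[0,0,0,0,0,0,0.06],[0,0,0,0,0,0,0.06]]'
python3 -m jog '[[0,0,0,0,0,0,0.06],[0,0,0,0,0,0,0.06]]'
```

```text
time_s: 42.6
tool_pos: [0.5794, 0.0446, 0.1605]
tool_rot: [-180.0, -0.1, -0.2]
force: [0.1, -0.8, -0.5]
grip_width: 0.0599
grasp_force: 0.0
time_s: 43.6
tool_pos: [0.3755, -0.2618, 0.1595]
tool_rot: [-180.0, 0.0, -0.2]
force: [-0.1, 0.6, -0.0]
grip_width: 0.0599
grasp_force: 0.0
time_s: 43.77
tool_pos: [0.3776, -0.259, 0.1595]
tool_rot: [-180.0, 0.0, 0.2]
force: [-0.2, -0.1, -0.2]
grip_width: 0.06
grasp_force: 0.0
```

```bash

python3 -m jog '[[0,0.001,0.03,0,0,0,0.06],[0,0,0.03,0,0,0,0.06],[0,0,0.03,0,0,0,0.06],[0,0,0.02,0,0,0,0.06],[0,0,0.0105,0,0,0,0.06],[0,0,0,0,0,0,0.06],[0,0,0,0,0,0,0.06]]' 25
python3 -m jog '[[0,0,0,0,0,0,0.03],[0,0,0,0,0,0,0.03],[0,0,0,0,0,0,0.03],[0,0,0,0,0,0,0.03],[0,0,0,0,0,0,0.03],[0,0,0,0,0,0,0.03],[0,0,0,0,0,0,0.03]]' 25
python3 -m jog '[[0,0,-0.02,0,0,0,0.03],[0,0,-0.03,0,0,0,0.03],[0,0,-0.035,0,0,0,0.03],[0,0,-0.035,0,0,0,0.03],[0,0,0,0,0,-0.0985,0.03],[0,0,0,0,0,-0.0985,0.03],[0,0,0,0,0,-0.0985,0.03],[0,0,0,0,0,0,0.03],[0,0,0,0,0,0,0.03]]'
```

```text
time_s: 44.35
tool_pos: [0.3775, -0.2608, 0.0395]
tool_rot: [180.0, 0.0, 0.1]
force: [-0.0, -0.4, 0.9]
grip_width: 0.06
grasp_force: 0.0
time_s: 44.93
tool_pos: [0.3772, -0.2614, 0.0398]
tool_rot: [180.0, -0.0, -0.0]
force: [0.2, 1.6, 3.9]
grip_width: 0.0335
grasp_force: 25.0
time_s: 45.68
tool_pos: [0.3765, -0.2611, 0.1589]
tool_rot: [-180.0, 0.0, 16.7]
force: [-0.9, -0.4, -1.4]
grip_width: 0.0341
grasp_force: 25.0
```

```bash

python3 -m jog '[[0.0276,-0.0289,0,0,0,0,0.03],[0.0276,-0.0289,0,0,0,0,0.03],[0.0276,-0.0289,0,0,0,0,0.03],[0.0276,-0.0289,0,0,0,0,0.03],[0.0276,-0.0289,0,0,0,0,0.03],[0.0276,-0.0289,0,0,0,0,0.03],[0.0276,-0.0289,0,0,0,0,0.03],[0.0276,-0.0289,0,0,0,0,0.03],[0,0,0,0,0,0,0.03],[0,0,0,0,0,0,0.03],[0,0,0,0,0,0,0.03],[0,0,0,0,0,0,0.03]]'
```

```text
time_s: 46.68
tool_pos: [0.5204, 0.0226, 0.1588]
tool_rot: [180.0, 0.1, 16.7]
force: [0.3, 0.4, -1.1]
grip_width: 0.0339
grasp_force: 25.0
```

```bash

python3 -m jog '[[0.0008,-0.0014,0.03,0,0,0,0.03],[0,0,0.03,0,0,0,0.03],[0,0,0.03,0,0,0,0.03],[0,0,0.015,0,0,0,0.03],[0,0,0.009,0,0,0,0.03],[0,0,0.001,0,0,0,0.03],[0,0,0,0,0,0,0.03],[0,0,0,0,0,0,0.03]]'
python3 -m jog '[[0,0,0.001,0,0,0,0.03],[0,0,0,0,0,0,0.03],[0,0,0,0,0,0,0.03]]'
python3 -m jog '[[0,0,0.001,0,0,0,0.03],[0,0,0,0,0,0,0.03],[0,0,0,0,0,0,0.03]]'
```

```text
time_s: 47.35
tool_pos: [0.5223, 0.0252, 0.0454]
tool_rot: [180.0, -0.1, 16.8]
force: [0.0, 0.5, -1.5]
grip_width: 0.0339
grasp_force: 25.0
time_s: 47.6
tool_pos: [0.5217, 0.0258, 0.0439]
tool_rot: [180.0, -0.1, 16.9]
force: [-0.4, -0.0, -1.7]
grip_width: 0.0339
grasp_force: 25.0
time_s: 47.85
tool_pos: [0.5214, 0.0258, 0.0424]
tool_rot: [180.0, -0.0, 16.9]
force: [1.2, 0.4, -1.0]
grip_width: 0.0339
grasp_force: 25.0
```

```bash

python3 -m jog '[[-0.0005,0.001,0,0,0,0,0.03],[0,0,0.001,0,0,0,0.03],[0,0,0,0,0,0,0.03],[0,0,0,0,0,0,0.03]]'
python3 -m jog '[[0,0,0.0005,0,0,0,0.03],[0,0,0,0,0,0,0.03],[0,0,0,0,0,0,0.03]]'
```

```text
time_s: 48.18
tool_pos: [0.5214, 0.0249, 0.0423]
tool_rot: [-180.0, -0.0, 16.9]
force: [-1.3, 0.7, 6.6]
grip_width: 0.0341
grasp_force: 25.0
time_s: 48.43
tool_pos: [0.5214, 0.0249, 0.0423]
tool_rot: [-180.0, -0.0, 16.9]
force: [-3.4, -0.2, 9.9]
grip_width: 0.0335
grasp_force: 25.0
```

```bash

python3 -m jog '[[0,0,-0.0005,0,0,0,0.034],[0,0,0,0,0,0,0.045],[0,0,0,0,0,0,0.06],[0,0,0,0,0,0,0.06],[0,0,0,0,0,0,0.06],[0,0,-0.02,0,0,0,0.06],[0,0,-0.04,0,0,0,0.06],[0,0,-0.04,0,0,0,0.06],[0,0,-0.04,0,0,0,0.06],[0,0,-0.04,0,0,0,0.06],[0,0,-0.04,0,0,0,0.06]]'
python3 -m jog '[[-0.01,0,0,0,0,0,0.06],[0,0,0,0,0,0,0.06],[0,0,0,0,0,0,0.06],[0,0,0,0,0,0,0.06]]'
python3 snap.py w8
python3 - <<'E'
from m import *
im,c=L("w8")
for k in("yellow","blue","orange"):
    for q in blobs(im,k)[:4]: rep(k+str(np.round(cv2.minAreaRect(q)[0])),np.array([plane(c,*p,.0765)[:2] for p in quad(q)]))
a=cv2.resize(grab('scene')[0],(400,300));b=cv2.resize(grab('side')[0],(400,300))
cv2.imwrite('pics/v12.png',np.vstack([np.hstack([a,b]),cv2.copyMakeBorder(cv2.resize(im,(400,300)),0,0,0,400,0)]))
E
```

```text
time_s: 49.35
tool_pos: [0.5207, 0.0245, 0.2632]
tool_rot: [180.0, -0.0, 16.9]
force: [1.3, 0.1, 0.4]
grip_width: 0.0598
grasp_force: 0.0
time_s: 49.68
tool_pos: [0.5108, 0.0217, 0.2595]
tool_rot: [-180.0, 0.1, 16.9]
force: [-0.5, -0.2, -0.1]
grip_width: 0.0598
grasp_force: 0.0
w8 49.6833 [0.5108 0.0217 0.2595] [-1.7998e+02  1.4000e-01  1.6900e+01]
yellow[254. 160.] [0.5214 0.0248] [0.0311 0.033  0.0319 0.033 ] [16.9321 17.5804 16.9331 16.2997]
blue[472.  18.] [ 0.7427 -0.1577] [0.0413 0.0388 0.0419 0.0382] [20.8747 24.3941 19.9973 23.4681]
blue[252. 106.] [0.5792 0.0448] [0.0299 0.0305 0.0305 0.0305] [16.9147 17.4317 16.9201 16.2749]
orange[506. 191.] [ 0.5777 -0.2896] [0.0375 0.0139 0.0378 0.0143] [29.6613 17.2152 30.2208 16.5153]
```

View pics/v12.png

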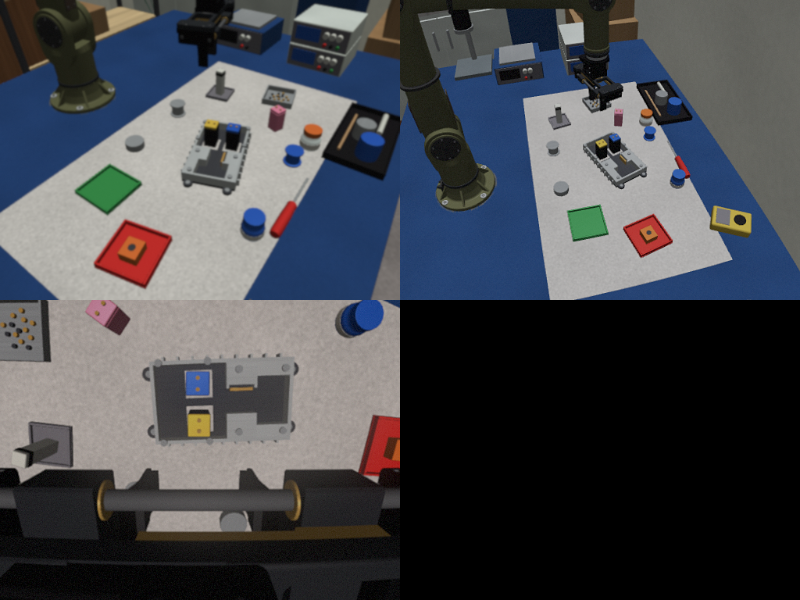

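The final pictures show both caps upright on their own pads, within 1 mm of where they started. The spacer is flat in the red bin, the block stands in its grey tray, and the arm is clear.

```bash
python3 -c "
from cell import env
print(env.sign_off())"
```

```text
the job is handed in; nothing more can be done
None
```

The job is done and handed in at about 50 s: the spacer lies flat in the red bin, both capacitors are back upright on their own pads, and the white block stands in its grey tray.

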